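Salt and pepper to their spots on the serving board

TASK

Set out the salt and pepper: stand the wooden pepper mill on the green spot and the salt shaker on the white spot of the round serving board. Leave both upright in the middle of their spots, and set them down without dropping them or knocking them over.

Things in the scene. Friction and masses are not known exactly. Their poses are not given: they have to be found in the camera images.
- pepper_mill: Turned brown wooden pepper mill with a small metal knob on top, upright, round, 53 mm across, 152 mm tall, 0.16 kg. Origin at the centre of its underside, z up. Its head, 46 mm across, reaches from 102 to 143 mm above the underside: grip it there, about 118 mm up, so that the gripper's body clears the knob. It stands at one of four places right of the board, among two unwanted red-lidded spice jars, 106 mm tall.
- salt_shaker: Salt shaker with a clear glass body holding greyish salt and a grey domed top with holes, standing upright, round, 44 mm across up to 70 mm height, then narrowing to 34 mm, 90 mm tall, about 0.1 kg. Origin at the centre of its underside, z up. Grip it round the glass body about 55 mm above the underside. It stands at another of the same four places as the pepper mill.
- green_spot (a point): Centre of the green spot (78 mm across, with a thin brass edge) inlaid flush in the top of the round light wooden serving board, which is 260 mm across, 12 mm thick, and does not move. The point lies on the board's top face, 12 mm above the worktop; its z axis points up. The board may be turned any way round.
- white_spot (a point): Centre of the white spot (78 mm across, with a thin brass edge) inlaid flush in the top of the same board, 136 mm from the green spot, on the opposite side of the board's centre. The point lies on the board's top face, 12 mm above the worktop; its z axis points up.

How it is judged:
By the outcome, as a careful person would: the job done as asked, in the order asked, and still so for the second after the job is handed in, with the robot touching nothing.
It also fails if it takes over 54 s, if anything falls off the work surface, if the arm or the gripper's body presses on something with over 40 N, if the wrist force passes 120 N, or if a joint passes its speed limit or range.

ROBOT

A 6-joint arm with a two-finger parallel gripper is mounted at the origin on a cart in front of the work surface, level with it; the furniture and walls round the work are solid. World frame = base frame: x ahead of the robot, y to its left, z up, the work surface at z = 0. Lengths are in m, angles in rad, forces in N, time in s.
With the tool pointing down it reaches from about 0.35 to 0.975 m from the base axis. Payload 4.9 kg.
Tool frame: the origin (TCP) lies at the very end of the fingers, on their centre line; the grasp point (between the pads) lies 19 mm behind it; z points along the fingers, y is the line along which they close (so a half turn about z gives the same grasp; the last joint's range is limited). The gripper opens to 85 mm and grips with 20 to 120 N. Pads are 22 mm wide; open, the fingers measure 114 mm over their backs; the gripper's body (76 mm by 85 mm) begins 54 mm behind the grasp point. The pads swing forward as they close: fully open they stand 13 mm farther back than shut.
Start: joints at [-1.341, 0.053, 1.613, -0, 1.476, -0.119], TCP at [0.214, -0.587, 0.231] pointing down, gripper open.
Joint ranges: [-3.01, 3.01], [-1.01, 2.22], [0.06, 2.58], [-1.02, 4.17], [0.09, 2.62], [-3.14, 3.14]. Speed limits (rad/s): [2.57, 2.57, 3.14, 3.14, 3.14, 3.14].

INTERFACE

Orientations are given as a unit quaternion [w, x, y, z].
In Python, from plant import state, optics, ticket, nets gives the robot as it stands. The module is installed in compiled form; this text tells all that it offers.
- The arm moves only by the shell command python3 -m inch 'ROWS' [OPENING]. ROWS is JSON, a list of rows, each an object of numbers: "dx", "dy", "dz": the shift along the tool's x, y, z as a fraction of full scale; "rx", "ry", "rz": the turn, a rotation vector about the tool's x, y, z as a fraction of full scale. In form: [{"dx": .., "dy": .., "dz": .., "rx": .., "ry": .., "rz": ..}, ...]. A call has 1 to 5 rows; each row is the pose to reach, as a shift and turn from the pose commanded when the call began, along the tool's axes at that moment; what a row does not reach only later rows make up. Full scale, the value 1, is 0.8 m for a shift and 1.5 rad for a turn. A row lasts 1/10 s, in which the tool goes at most 50 mm and 8.59 degrees, less where a joint would pass 70% of its speed; a pose out of reach is approached as far as the arm can. A call with a number of a shift or a turn outside -1 to 1 is refused whole. A call with a gripper value outside its range is refused whole. OPENING is the opening, from -1 (shut) to 1 (fully open), set as the call begins (- or left out, the last holds). The fingers move at their own pace and stop on an object; the grip force is fixed at half the most. Time passes only in rows, so rows that repeat a pose let the fingers close. It gives the time, the measured TCP pose, the force, the opening and the grip force at its end, in the units of the state.
- state(): the state, without advancing time (a new reading comes with each control period).
- optics.grab_frame(name): name is "scene" or "top"; returns the picture (420x560x3 uint8, red, green, blue); there is no depth.
- optics.camera_info(name): a dict with "fx", "fy", "cx", "cy" (pixels), "k1" (the pictures are not rectified: a ray, as slopes to the right and down, at radius r is drawn at 1 + k1 r^2 times it, then the intrinsics apply), "R" (3x3) and "t" (3): a world point X has camera coordinates R X + t. Camera axes: x right, y down, z forward; pixel columns grow to the right and rows downward; lengths in m; the calibration is good to about 2 mm. A picture is of the moment at which its call begins. camera_info takes no time and is no camera call.
- ticket.job_done(): hands the job in; it is judged then, once.
Trained networks look in the newest picture that a camera, given by its name, has taken for a name from the list of things; names that differ only in an ending like _2 or _b are one class to them, and where a whole thing is asked for, a point or a joint stands for the part that bears it (a point fixed in the world has none). Each returns a list of dicts, best first, with "confidence" (0 to 1); they miss things now and then, are a little off and sometimes report something else, mostly with a low value. They report only what shows in the picture. A call takes as long as a camera call.
- nets.boxes_of(camera, name): "bbox" ([centre column, centre row, width, height] in pixels, round what is visible of it).
- nets.outline_of(camera, name): "pixels" (420x560 bool, what is visible of it) and "bbox" ([centre column, centre row, width, height] in pixels, round what is visible of it).
The state is a dict: "time": time; "joint_pos": joint angles; "joint_vel": joint speeds; "joint_efforts": joint torques, N m; "tool_pos": TCP position; "tool_rot": TCP orientation; "contact_force": force on the tool from outside, world axes, zero at the start; "ft_torque": the same for the moment, N m; "gripper_width": opening from 0.0 (shut) to 1.0 (fully open); "grasp_force": force on a finger pad.
Only numpy, scipy, OpenCV 4.12 (cv2) and the standard library are available. Lean on these libraries where they do the work, as an engineer would, in place of code of your own. Each camera call takes 0.05 s, during which the arm holds its last target. There are 200 camera calls.

## Working session

There is one attempt and no reset: what is moved stays moved. The work goes in short steps, Python scripts to look and compute and a shell command to move; the robot and the scene stay as the last step left them, time stands still between calls to the robot, and variables do not carry over. Pictures are saved under pics/ and viewed, at most 10 in all, crops included, and the job is handed in when it is done.

```bash
mkdir -p pics
cat > h.py <<'E'
import numpy as np, cv2
from plant import state, optics, ticket, nets
def ray(cam,u,v):
    c=optics.camera_info(cam); x=(u-c['cx'])/c['fx']; y=(v-c['cy'])/c['fy']
    rd=np.hypot(x,y); r=rd
    for _ in range(30): r=rd/(1+c['k1']*r*r)
    s=r/rd if rd>0 else 1
    R=np.array(c['R']);t=np.array(c['t'])
    return -R.T@t, R.T@np.array([x*s,y*s,1])
def at(cam,u,v,z):
    o,d=ray(cam,u,v); return o+d*(z-o[2])/d[2]
def proj(cam,X):
    c=optics.camera_info(cam); p=np.array(c['R'])@X+np.array(c['t']); x,y=p[:2]/p[2]; k=1+c['k1']*(x*x+y*y)
    return np.array([c['cx']+c['fx']*x*k, c['cy']+c['fy']*y*k])
E
python3 - <<'E'
from h import *
ims=[]
for c in ["scene","top"]:
    im=optics.grab_frame(c); i=optics.camera_info(c); R=np.array(i['R']); print(c,-R.T@np.array(i['t']),R[2],i['fx'],i['k1'])
    cv2.imwrite(f"pics/{c}0.png",im[...,::-1])
    for n in ["pepper_mill","salt_shaker","green_spot","white_spot"]:
        for b in nets.boxes_of(c,n)[:3]: print(c,n,np.round(b['bbox'],1),round(b['confidence'],2), np.round(at(c,*b['bbox'][:2],0.012),3))
print(state())
E
```

```text
scene [0.22235226 0.50176659 0.66259723] [ 0.39808617 -0.55565976 -0.7299107 ] 389.5921016622255 -0.09245734482767233
scene pepper_mill [377.6 145.1  25.5  54.7] 0.9 [ 0.491 -0.327  0.012]
scene salt_shaker [324.4 211.7  16.5  35.5] 0.8 [ 0.485 -0.036  0.012]
scene green_spot [261.8 305.4 135.3 122.4] 0.64 [0.459 0.233 0.012]
scene white_spot [263.1 302.9 136.8 121.6] 0.95 [0.46  0.227 0.012]
top [0.34284892 0.0281501  1.11928915] [ 0.18926243  0.00306826 -0.98192175] 475.7597815994501 -0.12068342733599875
top pepper_mill [404.1 238.   38.1  29.6] 0.79 [ 0.474 -0.266  0.012]
top salt_shaker [297.  231.7  18.8  16.3] 0.53 [ 0.484 -0.013  0.012]
top green_spot [200.9 236.7 110.7 108.9] 0.88 [0.467 0.212 0.012]
top white_spot [199.7 235.9 109.8 109.6] 0.89 [0.469 0.215 0.012]
{'time': 0.5, 'joint_pos': array([-1.34100089e+00,  5.27243168e-02,  1.61297165e+00,  7.45007214e-07,
        1.47600104e+00, -1.19000682e-01]), 'joint_vel': array([ 0.00086258,  0.00209749, -0.00067585, -0.00038699, -0.0004346 ,
       -0.00054777]), 'joint_efforts': array([-6.77167955e-04, -3.93217564e+01, -3.70029759e+01, -1.51608683e-04,
        1.31401175e-03,  1.26390444e-05]), 'tool_pos': array([ 0.21359289, -0.58731644,  0.23124563]), 'tool_rot': array([-5.21153787e-05,  9.84831168e-01,  1.73515326e-01, -2.51861328e-06]), 'contact_force': array([ 0.20341341,  0.78729764, -0.24973443]), 'ft_torque': array([-0.00924478,  0.00272341,  0.03171517]), 'grasp_force': 0.0, 'gripper_width': 0.9998265606811897}
```

View pics/scene0.png

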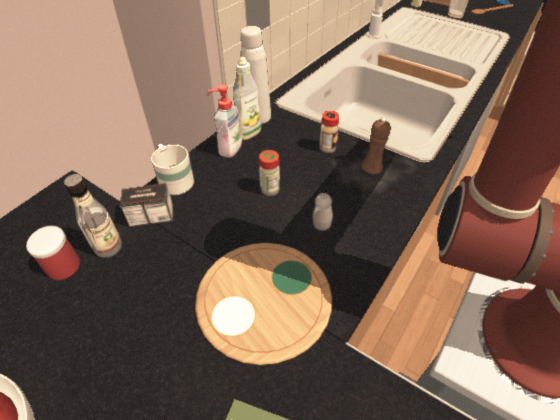

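View pics/top0.png

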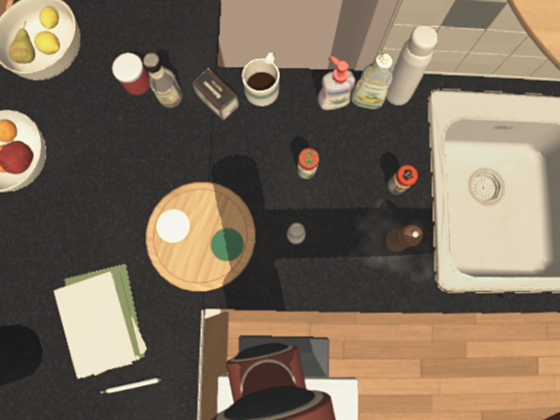

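The pictures show the mill at scene (377,145)/top (405,237), the salt at (322,212)/(296,233), green spot at (291,277)/(227,245), white at (233,316)/(173,226), and two red-lidded jars behind. Next I measure them accurately.

```bash
cat > m.py <<'E'
from h import *
from scipy.optimize import least_squares
prof={"pepper_mill":[(0,.0265),(.02,.0265),(.102,.023),(.143,.023),(.152,.006)],"salt_shaker":[(0,.022),(.07,.022),(.085,.017),(.09,.008)]}
a=np.linspace(0,2*np.pi,48)
def box(cam,n,x,y,z0=0):
    P=np.array([proj(cam,np.array([x+r*np.cos(t),y+r*np.sin(t),z0+z])) for z,r in prof[n] for t in a])
    return np.r_[P.min(0),P.max(0)]
def fit(n,x0,z0=0,cams=("scene","top")):
    ob={}
    for c in cams:
        optics.grab_frame(c); o=nets.outline_of(c,n)
        if o: m=o[0]['pixels']; v,u=np.nonzero(m); ob[c]=np.r_[u.min(),v.min(),u.max()+1,v.max()+1]; print(n,c,ob[c],round(o[0]['confidence'],2))
    f=lambda p:np.concatenate([box(c,n,*p,z0)-ob[c] for c in ob])
    for cs in [[c] for c in ob]:
        print(n,cs,least_squares(lambda p:np.concatenate([box(c,n,*p,z0)-ob[c] for c in cs]),x0,loss='soft_l1').x.round(4))
    s=least_squares(f,x0,loss='soft_l1'); print(n,s.x.round(4),s.fun.round(1)); return s.x
E
python3 - <<'E'
from m import *
for c,G,W in (("scene",(291,277),(233,316)),("top",(227,245),(173,226))):
    im=optics.grab_frame(c); hsv=cv2.cvtColor(im,cv2.COLOR_RGB2HSV)
    for n,p,m in (("green",G,cv2.inRange(hsv,(65,60,20),(105,255,255))),("white",W,cv2.inRange(hsv,(0,0,170),(179,50,255)))):
        k,l,s,ce=cv2.connectedComponentsWithStats(m); i=l[p[1],p[0]]
        print(c,n,i,s[i],ce[i],at(c,*ce[i],.012).round(4))
fit("pepper_mill",[.47,-.28]); fit("salt_shaker",[.48,-.02])
for c,bb in (("scene",[(329,152),(270,194)]),("top",[(399,192),(306,177)])):
    for b in bb: print(c,at(c,*b,0).round(3))
E
```

```text
scene green 2 [274 262  36  31 739] [290.60081191 276.94722598] [0.4503 0.1508 0.012 ]
scene white 96 [ 212  297   43   38 1286] [232.8281493 315.5318818] [0.4899 0.28   0.012 ]
top green 2 [212 229  31  31 736] [226.80978261 244.20380435] [0.4509 0.15   0.012 ]
top white 57 [157 210  33  32 836] [172.62799043 225.54186603] [0.4917 0.2803 0.012 ]
pepper_mill scene [362 117 391 174] 0.97
pepper_mill top [385 225 422 252] 0.82Traceback (most recent call last):
  File "<stdin>", line 7, in <module>
  File "m.py", line 15, in fit
    print(n,cs,least_squares(lambda p:np.concatenate([box(c,n,*p,z0)-ob[c] for c in cs]),x0,loss='soft_l1').x.round(4))
               ~~~~~~~~~~~~~^^^^^^^^^^^^^^^^^^^^^^^^^^^^^^^^^^^^^^^^^^^^^^^^^^^^^^^^^^^^^^^^^^^^^^^^^^^^^^^
    return func(*args, **kwargs)
    result = trf(vector_fun.fun, vector_fun.jac, x0, f0, J0, lb, ub, ftol, xtol,
                 gtol, max_nfev, x_scale, loss_function, tr_solver,
                 tr_options.copy(), verbose, callback=callback_wrapped)
    return trf_no_bounds(
        fun, jac, x0, f0, J0, ftol, xtol, gtol, max_nfev, x_
[... 1052 characters left out ...]
, *self.args, **self.kwargs)
           ~~~~~~^^^^^^^^^^^^^^^^^^^^^^^^^^^^^^
  File "m.py", line 15, in <lambda>
    print(n,cs,least_squares(lambda p:np.concatenate([box(c,n,*p,z0)-ob[c] for c in cs]),x0,loss='soft_l1').x.round(4))
                                                      ~~~^^^^^^^^^^^
  File "m.py", line 6, in box
    P=np.array([proj(cam,np.array([x+r*np.cos(t),y+r*np.sin(t),z0+z])) for z,r in prof[n] for t in a])
                ~~~~^^^^^^^^^^^^^^^^^^^^^^^^^^^^^^^^^^^^^^^^^^^^^^^^^^
  File "h.py", line 13, in proj
    c=optics.camera_info(cam); p=np.array(c['R'])@X+np.array(c['t']); x,y=p[:2]/p[2]; k=1+c['k1']*(x*x+y*y)
ValueError: time passes only in moves, steps and waits
```

Spot separation is 136 mm, as it should be. I'll cache camera_info.

```bash
sed -i '2a import functools\ninfo=functools.cache(lambda n: optics.camera_info(n))' h.py; sed -i 's/c=optics.camera_info(cam)/c=info(cam)/' h.py
python3 - <<'E'
from m import *
fit("pepper_mill",[.47,-.28]); fit("salt_shaker",[.48,-.02])
for c,bb in (("scene",[(329,152),(270,194)]),("top",[(399,192),(306,177)])):
    for b in bb: print(c,at(c,*b,0).round(3))
s=state(); print(s['time'],s['tool_pos'],s['tool_rot'])
E
```

```text
pepper_mill scene [362 118 391 174] 0.87
pepper_mill top [385 225 421 252] 0.91
pepper_mill ['scene'] [ 0.4667 -0.2455]
pepper_mill ['top'] [ 0.4653 -0.2467]
pepper_mill [ 0.4663 -0.2462] [-0.3 -2.   0.8  1.1 -1.5 -1.5  0.7  0.8]
salt_shaker scene [313 194 333 230] 0.87
salt_shaker top [287 223 305 243] 0.75
salt_shaker ['scene'] [ 0.4761 -0.01  ]
salt_shaker ['top'] [ 0.4771 -0.0093]
salt_shaker [ 0.4765 -0.0096] [-1.7 -2.4  1.   1.6 -1.1 -1.1  1.2  1.7]
scene [ 0.59  -0.239  0.   ]
scene [ 0.626 -0.02   0.   ]
top [ 0.587 -0.26   0.   ]
top [ 0.619 -0.034  0.   ]
1.2 [ 0.21361363 -0.58733416  0.23127915] [-2.29355406e-05  9.84826586e-01  1.73541333e-01 -4.84634599e-06]
```

```bash
cat > go.py <<'E'
import sys; from h import *
from scipy.spatial.transform import Rotation as Ro
T=np.array(list(map(float,sys.argv[1:4]))); s=state(); q=s['tool_rot']; R=Ro.from_quat(np.r_[q[1:],q[0]])
d=R.inv().apply(T-s['tool_pos']); print(s['time'],'pos',s['tool_pos'].round(4),'frac',(d/.8).round(4),'dist',np.linalg.norm(d).round(4),'z',R.as_matrix()[:,2].round(3),'w',round(float(s['gripper_width']),3),'j6',s['joint_pos'][5].round(2))
E
python3 -m inch '[{"dx":0.4424,"dy":-0.2927},{"dx":0.4424,"dy":-0.2927},{"dx":0.4424,"dy":-0.2927},{"dx":0.4424,"dy":-0.2927},{"dx":0.4424,"dy":-0.2927}]' 1
python3 go.py .466 -.246 .231
```

```text
1.2 pos [ 0.2136 -0.5873  0.2313] frac [ 4.423e-01 -2.931e-01  4.000e-04] dist 0.4245 z [-0.  0. -1.] w 0.996 j6 -0.12validation failed for argument at $[0]...
```

```bash
python3 -m inch '[{"dx":0.442,"dy":-0.293,"dz":0,"rx":0,"ry":0,"rz":0},{"dx":0.442,"dy":-0.293,"dz":0,"rx":0,"ry":0,"rz":0},{"dx":0.442,"dy":-0.293,"dz":0,"rx":0,"ry":0,"rz":0},{"dx":0.442,"dy":-0.293,"dz":0,"rx":0,"ry":0,"rz":0},{"dx":0.442,"dy":-0.293,"dz":0,"rx":0,"ry":0,"rz":0}]' 1
python3 go.py .466 -.246 .231
```

```text
time: 1.7
tool_pos: [0.3631, -0.3847, 0.2315]
tool_rot: [0.0, 0.985, 0.173, 0.0]
contact_force: [0.7, 0.1, 0.5]
gripper_width: 0.999
grasp_force: 0.0
1.7 pos [ 0.3631 -0.3847  0.2315] frac [ 0.1801 -0.1191  0.0006] dist 0.1727 z [ 0.001 -0.001 -1.   ] w 0.999 j6 0.27
```

```bash
python3 -m inch '[{"dx":0.18,"dy":-0.119,"dz":0,"rx":0,"ry":0,"rz":0},{"dx":0.18,"dy":-0.119,"dz":0,"rx":0,"ry":0,"rz":0},{"dx":0.18,"dy":-0.119,"dz":0,"rx":0,"ry":0,"rz":0},{"dx":0.18,"dy":-0.119,"dz":0,"rx":0,"ry":0,"rz":0},{"dx":0.18,"dy":-0.119,"dz":0,"rx":0,"ry":0,"rz":0}]' 1
python3 go.py .466 -.246 .099
python3 - <<'E'
from h import *
im=optics.grab_frame("scene"); im2=optics.grab_frame("top")
cv2.imwrite("pics/a.png",np.hstack([cv2.resize(im[60:260,280:480],(400,400)),cv2.resize(im2[150:350,310:510],(400,400))])[...,::-1])
E
```

```text
time: 2.2
tool_pos: [0.4664, -0.2452, 0.2315]
tool_rot: [-0.0, 0.984, 0.176, 0.0]
contact_force: [-0.7, -0.9, -0.4]
gripper_width: 0.999
grasp_force: 0.0
2.2 pos [ 0.4664 -0.2452  0.2315] frac [-0.0009  0.0007  0.1656] dist 0.1325 z [ 0.001  0.    -1.   ] w 0.999 j6 0.59
```

View pics/a.png

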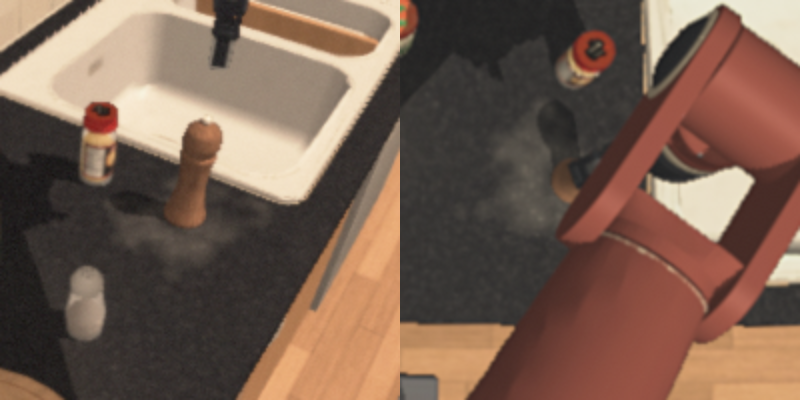

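The fingers, at about scene (389,92), lie on the extension of the mill's axis (base (373,170), knob (382,121)), so the tool is centred above it. Descending.

```bash
python3 -m inch '[{"dx":-0.001,"dy":0.001,"dz":0.04,"rx":0,"ry":0,"rz":0},{"dx":-0.001,"dy":0.001,"dz":0.08,"rx":0,"ry":0,"rz":0},{"dx":-0.001,"dy":0.001,"dz":0.12,"rx":0,"ry":0,"rz":0},{"dx":-0.001,"dy":0.001,"dz":0.165,"rx":0,"ry":0,"rz":0},{"dx":-0.001,"dy":0.001,"dz":0.165,"rx":0,"ry":0,"rz":0}]' 1
python3 go.py .466 -.246 .099
```

```text
time: 2.8
tool_pos: [0.4602, -0.2475, 0.0936]
tool_rot: [-0.004, 0.985, 0.172, -0.004]
contact_force: [-0.6, -0.0, -1.6]
gripper_width: 0.999
grasp_force: 0.0
2.8 pos [ 0.4602 -0.2475  0.0936] frac [ 0.0074  0.0007 -0.0069] dist 0.0081 z [-0.009  0.006 -1.   ] w 0.999 j6 0.59
```

```bash
python3 -m inch '[{"dx":0,"dy":0,"dz":0,"rx":0,"ry":0,"rz":0},{"dx":0,"dy":0,"dz":0,"rx":0,"ry":0,"rz":0}]' 1
python3 go.py .466 -.246 .099
```

```text
time: 3.0
tool_pos: [0.4656, -0.2503, 0.1019]
tool_rot: [0.001, 0.985, 0.173, 0.001]
contact_force: [0.1, 0.3, -0.1]
gripper_width: 1.002
grasp_force: 0.0
3.0 pos [ 0.4656 -0.2503  0.1019] frac [ 0.0023 -0.0048  0.0036] dist 0.0052 z [ 0.003 -0.002 -1.   ] w 1.002 j6 0.59
```

```bash
python3 -m inch '[{"dx":0,"dy":0,"dz":0,"rx":0,"ry":0,"rz":0},{"dx":0,"dy":0,"dz":0,"rx":0,"ry":0,"rz":0},{"dx":0,"dy":0,"dz":0,"rx":0,"ry":0,"rz":0},{"dx":0,"dy":0,"dz":0,"rx":0,"ry":0,"rz":0}]' 1
python3 go.py .466 -.246 .099
```

```text
time: 3.4
tool_pos: [0.4648, -0.2487, 0.0998]
tool_rot: [0.0, 0.985, 0.174, 0.0]
contact_force: [-0.1, -0.2, -0.2]
gripper_width: 1.001
grasp_force: 0.0
3.4 pos [ 0.4648 -0.2487  0.0998] frac [ 0.0026 -0.0027  0.001 ] dist 0.0031 z [ 0.001 -0.    -1.   ] w 1.001 j6 0.59
```

```bash
python3 -m inch '[{"dx":0.002,"dy":-0.003,"dz":0.001,"rx":0,"ry":0,"rz":0},{"dx":0.002,"dy":-0.003,"dz":0.001,"rx":0,"ry":0,"rz":0},{"dx":0.002,"dy":-0.003,"dz":0.001,"rx":0,"ry":0,"rz":0}]' 1
python3 -m inch '[{"dx":0,"dy":0,"dz":0,"rx":0,"ry":0,"rz":0},{"dx":0,"dy":0,"dz":0,"rx":0,"ry":0,"rz":0},{"dx":0,"dy":0,"dz":0,"rx":0,"ry":0,"rz":0},{"dx":0,"dy":0,"dz":0,"rx":0,"ry":0,"rz":0},{"dx":0,"dy":0,"dz":0,"rx":0,"ry":0,"rz":0}]' -1
python3 -m inch '[{"dx":0,"dy":0,"dz":0,"rx":0,"ry":0,"rz":0},{"dx":0,"dy":0,"dz":0,"rx":0,"ry":0,"rz":0},{"dx":0,"dy":0,"dz":0,"rx":0,"ry":0,"rz":0},{"dx":0,"dy":0,"dz":0,"rx":0,"ry":0,"rz":0},{"dx":0,"dy":0,"dz":0,"rx":0,"ry":0,"rz":0}]'
python3 go.py .466 -.246 .099
```

```text
time: 3.7
tool_pos: [0.4652, -0.2457, 0.0984]
tool_rot: [-0.0, 0.985, 0.174, -0.0]
contact_force: [0.7, 0.1, 0.1]
gripper_width: 0.997
grasp_force: 0.0
time: 4.2
tool_pos: [0.4656, -0.2462, 0.0992]
tool_rot: [0.0, 0.985, 0.173, 0.0]
contact_force: [-0.4, -0.2, 4.0]
gripper_width: 0.507
grasp_force: 60.9
time: 4.7
tool_pos: [0.4656, -0.2462, 0.0991]
tool_rot: [0.0, 0.985, 0.174, 0.0]
contact_force: [0.8, -0.2, 5.6]
gripper_width: 0.502
grasp_force: 61.0
4.7 pos [ 0.4656 -0.2462  0.0991] frac [ 0.0005 -0.0001  0.0002] dist 0.0005 z [ 0.001 -0.001 -1.   ] w 0.502 j6 0.59
```

```bash
python3 -m inch '[{"dx":0,"dy":0,"dz":-0.025,"rx":0,"ry":0,"rz":0},{"dx":0,"dy":0,"dz":-0.07,"rx":0,"ry":0,"rz":0},{"dx":0,"dy":0,"dz":-0.12,"rx":0,"ry":0,"rz":0},{"dx":0,"dy":0,"dz":-0.17,"rx":0,"ry":0,"rz":0},{"dx":0,"dy":0,"dz":-0.2,"rx":0,"ry":0,"rz":0}]'
python3 - <<'E'
from h import *
im=optics.grab_frame("scene")
cv2.imwrite("pics/b.png",cv2.resize(im[20:220,280:480],(500,500))[...,::-1])
E
python3 go.py .4505 .1505 .27
```

```text
time: 5.2
tool_pos: [0.4655, -0.2459, 0.2607]
tool_rot: [0.001, 0.985, 0.174, 0.001]
contact_force: [1.2, -0.7, -1.8]
gripper_width: 0.506
grasp_force: 61.5
5.25 pos [ 0.4668 -0.2469  0.2647] frac [ 0.1507 -0.4737 -0.009 ] dist 0.3978 z [ 0.007 -0.005 -1.   ] w 0.508 j6 0.59
```

View pics/b.png

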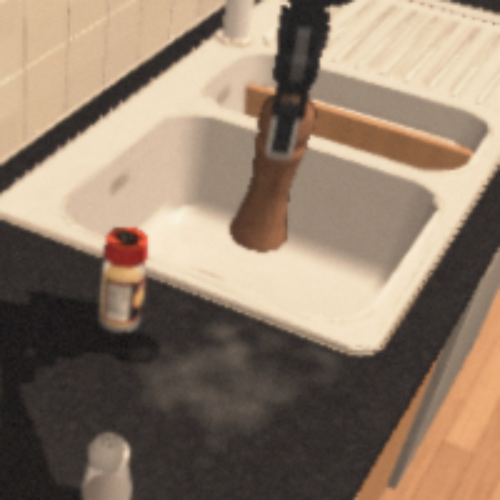

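The mill hangs straight in the fingers (base at scene ~(384,116)). Carrying it over, above the salt.

```bash
python3 -m inch '[{"dx":0.008,"dy":-0.025,"dz":-0.008,"rx":0,"ry":0,"rz":0},{"dx":0.022,"dy":-0.07,"dz":-0.008,"rx":0,"ry":0,"rz":0},{"dx":0.038,"dy":-0.12,"dz":-0.008,"rx":0,"ry":0,"rz":0},{"dx":0.054,"dy":-0.17,"dz":-0.008,"rx":0,"ry":0,"rz":0},{"dx":0.07,"dy":-0.22,"dz":-0.008,"rx":0,"ry":0,"rz":0}]'
python3 -m inch '[{"dx":0.016,"dy":-0.05,"dz":0,"rx":0,"ry":0,"rz":0},{"dx":0.032,"dy":-0.1,"dz":0,"rx":0,"ry":0,"rz":0},{"dx":0.048,"dy":-0.15,"dz":0,"rx":0,"ry":0,"rz":0},{"dx":0.062,"dy":-0.195,"dz":0,"rx":0,"ry":0,"rz":0},{"dx":0.072,"dy":-0.225,"dz":0,"rx":0,"ry":0,"rz":0}]'
python3 -m inch '[{"dx":0.004,"dy":-0.015,"dz":0,"rx":0,"ry":0,"rz":0},{"dx":0.006,"dy":-0.022,"dz":0,"rx":0,"ry":0,"rz":0},{"dx":0.006,"dy":-0.022,"dz":0,"rx":0,"ry":0,"rz":0},{"dx":0.006,"dy":-0.022,"dz":0,"rx":0,"ry":0,"rz":0}]'
python3 go.py .4505 .1505 .115
```

```text
time: 5.75
tool_pos: [0.4564, -0.0595, 0.2622]
tool_rot: [-0.001, 0.985, 0.173, -0.002]
contact_force: [0.9, -0.2, -1.7]
gripper_width: 0.503
grasp_force: 61.5
time: 6.25
tool_pos: [0.4488, 0.1298, 0.2622]
tool_rot: [-0.0, 0.985, 0.175, -0.002]
contact_force: [0.5, -0.8, -1.6]
gripper_width: 0.507
grasp_force: 61.6
time: 6.65
tool_pos: [0.4488, 0.1448, 0.2644]
tool_rot: [0.0, 0.985, 0.173, -0.0]
contact_force: [-0.4, 1.4, -0.9]
gripper_width: 0.508
grasp_force: 61.6
6.65 pos [0.4488 0.1448 0.2644] frac [ 0.0045 -0.0061  0.1868] dist 0.1496 z [-0.001 -0.001 -1.   ] w 0.508 j6 1.38
```

```bash
python3 -m inch '[{"dx":0.004,"dy":-0.006,"dz":0.03,"rx":0,"ry":0,"rz":0},{"dx":0.004,"dy":-0.006,"dz":0.07,"rx":0,"ry":0,"rz":0},{"dx":0.004,"dy":-0.006,"dz":0.11,"rx":0,"ry":0,"rz":0},{"dx":0.004,"dy":-0.006,"dz":0.15,"rx":0,"ry":0,"rz":0},{"dx":0.004,"dy":-0.006,"dz":0.179,"rx":0,"ry":0,"rz":0}]'
python3 -m inch '[{"dx":0,"dy":0,"dz":0,"rx":0,"ry":0,"rz":0},{"dx":0,"dy":0,"dz":0,"rx":0,"ry":0,"rz":0},{"dx":0,"dy":0,"dz":0,"rx":0,"ry":0,"rz":0},{"dx":0,"dy":0,"dz":0,"rx":0,"ry":0,"rz":0},{"dx":0,"dy":0,"dz":0,"rx":0,"ry":0,"rz":0}]'
python3 go.py .4505 .1505 .1115
python3 - <<'E'
from m import *
im=optics.grab_frame("scene")
cv2.imwrite("pics/c.png",cv2.resize(im[160:380,170:390],(550,550))[...,::-1])
o=nets.outline_of("scene","pepper_mill")
for k in o[:2]: print(k['bbox'],k['confidence'])
s=state(); print(box("scene","pepper_mill",*s['tool_pos'][:2],s['tool_pos'][2]-.099))
E
```

```text
time: 7.15
tool_pos: [0.4494, 0.1499, 0.1194]
tool_rot: [0.0, 0.985, 0.173, -0.001]
contact_force: [-0.2, -0.1, -2.1]
gripper_width: 0.508
grasp_force: 61.6
time: 7.65
tool_pos: [0.4511, 0.1514, 0.1232]
tool_rot: [0.0, 0.985, 0.173, 0.001]
contact_force: [0.3, -0.5, -1.5]
gripper_width: 0.508
grasp_force: 61.6
7.65 pos [0.4511 0.1514 0.1232] frac [-0.0011  0.0008  0.0147] dist 0.0118 z [ 0.003  0.    -1.   ] w 0.508 j6 1.39
[292.7, 253.2, 27.0, 55.2] 0.98
[276.52203079 215.87897505 305.25921112 285.64717176]
```

View pics/c.png

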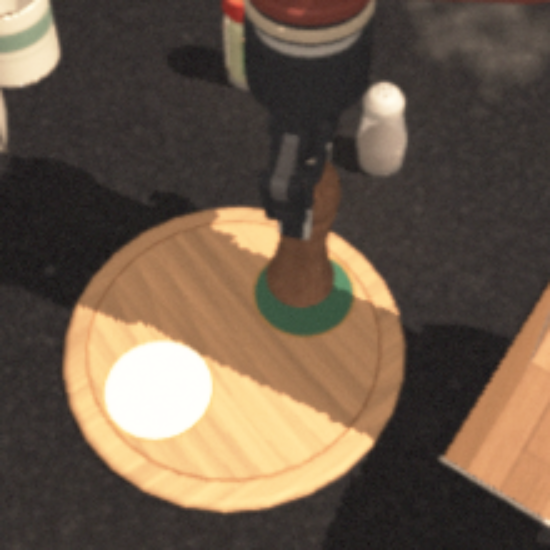

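Run:
```python
from m import *
im=optics.grab_frame("scene")
o=nets.outline_of("scene","pepper_mill")[0]['pixels']
s=state(); x,y,z=s['tool_pos']; b=z-.099; print(s['tool_pos'],s['tool_rot'])
big=cv2.resize(im[180:300,235:355],(600,600),interpolation=cv2.INTER_CUBIC)
cs,_=cv2.findContours(cv2.resize(o[180:300,235:355].astype(np.uint8),(600,600),interpolation=cv2.INTER_NEAREST),0,1)
cv2.drawContours(big,cs,-1,(255,255,0),1)
for zz,r in prof["pepper_mill"]:
    P=np.array([(proj("scene",np.array([x+r*np.cos(t),y+r*np.sin(t),b+zz]))-[235,180]+.5)*5 for t in a]).astype(int)
    cv2.polylines(big,[P],True,(255,0,255),1)
cv2.imwrite("pics/d.png",big[...,::-1])
```

```text
[0.45033947 0.15137473 0.12207217] [1.53677626e-05 9.84823513e-01 1.73558498e-01 3.10661403e-04]
```

View pics/d.png

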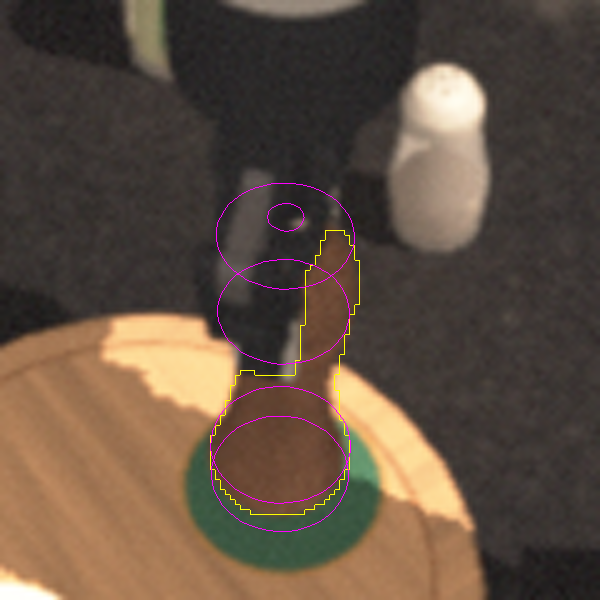

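Mill hangs about 2 px higher in the picture than modelled (a few mm). I'll lower gently and feel for contact.

```bash
python3 -m inch '[{"dx":0,"dy":0,"dz":0.003,"rx":0,"ry":0,"rz":0},{"dx":0,"dy":0,"dz":0.006,"rx":0,"ry":0,"rz":0},{"dx":0,"dy":0,"dz":0.009,"rx":0,"ry":0,"rz":0},{"dx":0,"dy":0,"dz":0.011,"rx":0,"ry":0,"rz":0},{"dx":0,"dy":0,"dz":0.011,"rx":0,"ry":0,"rz":0}]'
python3 -m inch '[{"dx":0,"dy":0,"dz":0.001,"rx":0,"ry":0,"rz":0},{"dx":0,"dy":0,"dz":0.002,"rx":0,"ry":0,"rz":0},{"dx":0,"dy":0,"dz":0.003,"rx":0,"ry":0,"rz":0},{"dx":0,"dy":0,"dz":0.003,"rx":0,"ry":0,"rz":0}]'
python3 go.py .4505 .1505 .1115
```

```text
time: 8.35
tool_pos: [0.4498, 0.1513, 0.1124]
tool_rot: [-0.0, 0.985, 0.174, -0.0]
contact_force: [-0.4, -1.0, -2.2]
gripper_width: 0.504
grasp_force: 61.6
time: 8.75
tool_pos: [0.4506, 0.1514, 0.1112]
tool_rot: [-0.0, 0.985, 0.173, 0.001]
contact_force: [-0.6, -0.1, 1.7]
gripper_width: 0.507
grasp_force: 61.8
8.75 pos [0.4506 0.1514 0.1112] frac [-0.0005  0.001  -0.0004] dist 0.001 z [ 0.001  0.    -1.   ] w 0.507 j6 1.39
```

Contact at exactly the expected height. Releasing.

```bash
python3 -m inch '[{"dx":0,"dy":0,"dz":0.001,"rx":0,"ry":0,"rz":0},{"dx":0,"dy":0,"dz":0.001,"rx":0,"ry":0,"rz":0}]'
python3 -m inch '[{"dx":0,"dy":0,"dz":0,"rx":0,"ry":0,"rz":0},{"dx":0,"dy":0,"dz":0,"rx":0,"ry":0,"rz":0},{"dx":0,"dy":0,"dz":0,"rx":0,"ry":0,"rz":0},{"dx":0,"dy":0,"dz":0,"rx":0,"ry":0,"rz":0},{"dx":0,"dy":0,"dz":0,"rx":0,"ry":0,"rz":0}]' 1
python3 -m inch '[{"dx":0,"dy":0,"dz":-0.015,"rx":0,"ry":0,"rz":0},{"dx":0,"dy":0,"dz":-0.04,"rx":0,"ry":0,"rz":0},{"dx":0,"dy":0,"dz":-0.08,"rx":0,"ry":0,"rz":0},{"dx":0,"dy":0,"dz":-0.12,"rx":0,"ry":0,"rz":0},{"dx":0,"dy":0,"dz":-0.15,"rx":0,"ry":0,"rz":0}]'
python3 go.py .4765 -.0095 .231
python3 - <<'E'
from m import *
fit("pepper_mill",[.45,.15],.012,("scene",))
E
```

```text
time: 8.95
tool_pos: [0.4511, 0.1515, 0.1111]
tool_rot: [-0.0, 0.985, 0.173, 0.001]
contact_force: [-0.6, -0.2, 4.3]
gripper_width: 0.506
grasp_force: 62.1
time: 9.45
tool_pos: [0.45, 0.1513, 0.1095]
tool_rot: [-0.0, 0.985, 0.174, -0.0]
contact_force: [0.6, -0.5, -0.6]
gripper_width: 1.002
grasp_force: 0.0
time: 9.95
tool_pos: [0.4508, 0.1515, 0.2331]
tool_rot: [0.0, 0.985, 0.174, 0.002]
contact_force: [1.2, -0.8, 0.1]
gripper_width: 1.001
grasp_force: 0.0
9.95 pos [0.4508 0.1515 0.2331] frac [-0.0386  0.2001  0.0026] dist 0.163 z [ 0.003  0.001 -1.   ] w 1.001 j6 1.39
pepper_mill scene [277 223 307 286] 0.59
pepper_mill ['scene'] [0.4488 0.15  ]
pepper_mill [0.4488 0.15  ] [ 0.8 -2.7 -0.7  2.8]
```

The mill stands centred on green (fit 0.449, 0.150). Now the salt.

```bash
python3 -m inch '[{"dx":-0.008,"dy":0.04,"dz":0,"rx":0,"ry":0,"rz":0},{"dx":-0.02,"dy":0.1,"dz":0,"rx":0,"ry":0,"rz":0},{"dx":-0.031,"dy":0.16,"dz":0,"rx":0,"ry":0,"rz":0},{"dx":-0.039,"dy":0.2,"dz":0,"rx":0,"ry":0,"rz":0},{"dx":-0.039,"dy":0.2,"dz":0,"rx":0,"ry":0,"rz":0}]'
python3 -m inch '[{"dx":0,"dy":0,"dz":0.04,"rx":0,"ry":0,"rz":0},{"dx":0,"dy":0,"dz":0.08,"rx":0,"ry":0,"rz":0},{"dx":0,"dy":0,"dz":0.12,"rx":0,"ry":0,"rz":0},{"dx":0,"dy":0,"dz":0.14,"rx":0,"ry":0,"rz":0},{"dx":0,"dy":0,"dz":0.14,"rx":0,"ry":0,"rz":0}]'
python3 go.py .4765 -.0095 .036
python3 - <<'E'
from m import *
fit("salt_shaker",[.4765,-.0095],0,("scene",))
im=optics.grab_frame("scene"); cv2.imwrite("pics/e.png",cv2.resize(im[120:320,200:400],(500,500))[...,::-1])
E
```

```text
time: 10.55
tool_pos: [0.4754, -0.0128, 0.229]
tool_rot: [0.0, 0.985, 0.171, -0.001]
contact_force: [-0.3, 1.0, -0.6]
gripper_width: 1.001
grasp_force: 0.0
time: 11.05
tool_pos: [0.4726, -0.0084, 0.1139]
tool_rot: [-0.001, 0.985, 0.174, -0.004]
contact_force: [-1.3, -0.1, -0.2]
gripper_width: 1.003
grasp_force: 0.0
11.05 pos [ 0.4726 -0.0084  0.1139] frac [0.0047 0.0033 0.0973] dist 0.078 z [-0.007  0.002 -1.   ] w 1.003 j6 1.05
salt_shaker scene [312 197 334 231] 0.69
salt_shaker ['scene'] [ 0.4737 -0.0063]
salt_shaker [ 0.4737 -0.0063] [-0.4 -4.   0.4  2.1]
```

View pics/e.png

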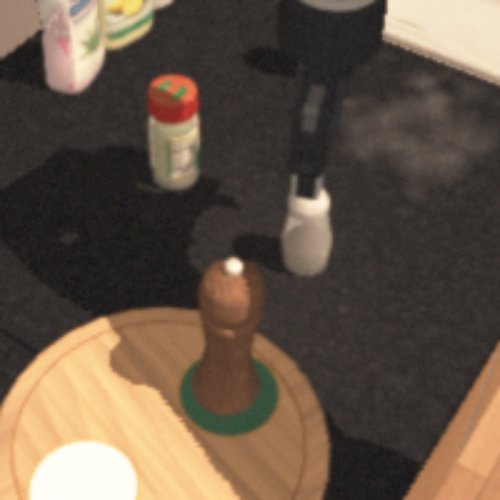

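Mill upright and centred on green (scene ~(291,280)); fingers straddle the salt (scene ~(323,213)). Descending.

```bash
python3 -m inch '[{"dx":0,"dy":0.001,"dz":0.02,"rx":0,"ry":0,"rz":0},{"dx":0,"dy":0.001,"dz":0.045,"rx":0,"ry":0,"rz":0},{"dx":0,"dy":0.001,"dz":0.07,"rx":0,"ry":0,"rz":0},{"dx":0,"dy":0.001,"dz":0.09,"rx":0,"ry":0,"rz":0},{"dx":0,"dy":0.001,"dz":0.096,"rx":0,"ry":0,"rz":0}]'
python3 -m inch '[{"dx":0,"dy":0,"dz":0,"rx":0,"ry":0,"rz":0},{"dx":0,"dy":0,"dz":0,"rx":0,"ry":0,"rz":0},{"dx":0,"dy":0,"dz":0,"rx":0,"ry":0,"rz":0},{"dx":0,"dy":0,"dz":0,"rx":0,"ry":0,"rz":0},{"dx":0,"dy":0,"dz":0,"rx":0,"ry":0,"rz":0}]'
python3 go.py .4765 -.0095 .036
```

```text
time: 11.7
tool_pos: [0.4757, -0.0103, 0.0407]
tool_rot: [-0.0, 0.985, 0.174, -0.0]
contact_force: [-0.5, 0.3, -1.2]
gripper_width: 1.0
grasp_force: 0.0
time: 12.2
tool_pos: [0.4762, -0.0105, 0.0415]
tool_rot: [0.0, 0.985, 0.174, 0.001]
contact_force: [0.1, 0.0, -0.1]
gripper_width: 0.999
grasp_force: 0.0
12.2 pos [ 0.4762 -0.0105  0.0415] frac [ 0.0008 -0.0011  0.0069] dist 0.0056 z [ 0.001 -0.    -1.   ] w 0.999 j6 1.04
```

```bash
python3 -m inch '[{"dx":0.001,"dy":-0.001,"dz":0.004,"rx":0,"ry":0,"rz":0},{"dx":0.001,"dy":-0.001,"dz":0.007,"rx":0,"ry":0,"rz":0},{"dx":0.001,"dy":-0.001,"dz":0.007,"rx":0,"ry":0,"rz":0},{"dx":0.001,"dy":-0.001,"dz":0.007,"rx":0,"ry":0,"rz":0}]'
python3 -m inch '[{"dx":0,"dy":0,"dz":0,"rx":0,"ry":0,"rz":0},{"dx":0,"dy":0,"dz":0,"rx":0,"ry":0,"rz":0},{"dx":0,"dy":0,"dz":0,"rx":0,"ry":0,"rz":0},{"dx":0,"dy":0,"dz":0,"rx":0,"ry":0,"rz":0},{"dx":0,"dy":0,"dz":0,"rx":0,"ry":0,"rz":0}]' -1
python3 -m inch '[{"dx":0,"dy":0,"dz":0,"rx":0,"ry":0,"rz":0},{"dx":0,"dy":0,"dz":0,"rx":0,"ry":0,"rz":0},{"dx":0,"dy":0,"dz":0,"rx":0,"ry":0,"rz":0},{"dx":0,"dy":0,"dz":0,"rx":0,"ry":0,"rz":0}]'
python3 go.py .4765 -.0095 .036
```

```text
time: 12.6
tool_pos: [0.4761, -0.0094, 0.035]
tool_rot: [-0.0, 0.985, 0.174, -0.0]
contact_force: [0.3, -0.6, -0.1]
gripper_width: 1.001
grasp_force: 0.0
time: 13.1
tool_pos: [0.4768, -0.0095, 0.036]
tool_rot: [0.0, 0.985, 0.173, 0.001]
contact_force: [0.4, -0.0, 2.9]
gripper_width: 0.428
grasp_force: 59.3
time: 13.5
tool_pos: [0.4769, -0.0095, 0.0359]
tool_rot: [0.0, 0.985, 0.174, 0.001]
contact_force: [-0.5, 0.8, 5.0]
gripper_width: 0.431
grasp_force: 59.6
13.5 pos [ 0.4769 -0.0095  0.0359] frac [-0.0004 -0.0001 -0.0001] dist 0.0004 z [ 0.001 -0.    -1.   ] w 0.431 j6 1.05
```

```bash
python3 -m inch '[{"dx":0,"dy":0,"dz":-0.025,"rx":0,"ry":0,"rz":0},{"dx":0,"dy":0,"dz":-0.075,"rx":0,"ry":0,"rz":0},{"dx":0,"dy":0,"dz":-0.135,"rx":0,"ry":0,"rz":0},{"dx":0,"dy":0,"dz":-0.19,"rx":0,"ry":0,"rz":0},{"dx":0,"dy":0,"dz":-0.24,"rx":0,"ry":0,"rz":0}]'
python3 -m inch '[{"dx":0,"dy":0,"dz":-0.03,"rx":0,"ry":0,"rz":0},{"dx":0,"dy":0,"dz":-0.045,"rx":0,"ry":0,"rz":0},{"dx":0,"dy":0,"dz":-0.045,"rx":0,"ry":0,"rz":0},{"dx":0,"dy":0,"dz":-0.045,"rx":0,"ry":0,"rz":0}]'
python3 go.py .491 .280 .26
python3 - <<'E'
from h import *
im=optics.grab_frame("scene"); cv2.imwrite("pics/f.png",cv2.resize(im[90:290,210:410],(500,500))[...,::-1])
E
```

```text
time: 14.0
tool_pos: [0.4758, -0.0094, 0.2286]
tool_rot: [0.0, 0.985, 0.174, -0.0]
contact_force: [1.3, 0.2, -1.3]
gripper_width: 0.429
grasp_force: 59.7
time: 14.4
tool_pos: [0.4755, -0.0093, 0.2611]
tool_rot: [-0.001, 0.985, 0.173, -0.002]
contact_force: [-0.4, -0.3, -1.1]
gripper_width: 0.431
grasp_force: 59.7
14.4 pos [ 0.4755 -0.0093  0.2611] frac [ 0.1418 -0.3333  0.0015] dist 0.2898 z [-0.003  0.    -1.   ] w 0.431 j6 1.05
```

View pics/f.png

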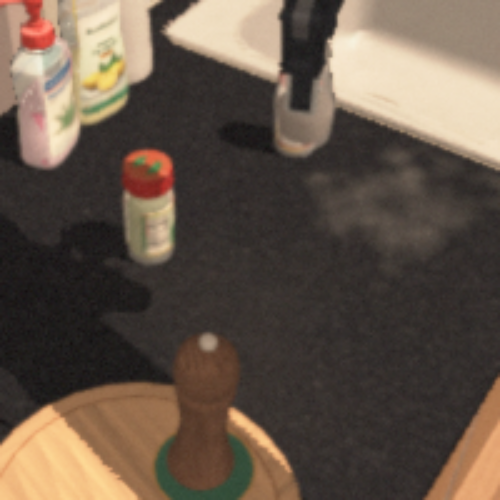

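The salt is held upright in the fingers (scene ~(331,140)), well clear of the mill's height. Carrying it over.

```bash
python3 -m inch '[{"dx":0.013,"dy":-0.03,"dz":0,"rx":0,"ry":0,"rz":0},{"dx":0.034,"dy":-0.08,"dz":0,"rx":0,"ry":0,"rz":0},{"dx":0.055,"dy":-0.13,"dz":0,"rx":0,"ry":0,"rz":0},{"dx":0.077,"dy":-0.18,"dz":0,"rx":0,"ry":0,"rz":0},{"dx":0.098,"dy":-0.23,"dz":0,"rx":0,"ry":0,"rz":0}]'
python3 -m inch '[{"dx":0.02,"dy":-0.05,"dz":0,"rx":0,"ry":0,"rz":0},{"dx":0.036,"dy":-0.085,"dz":0,"rx":0,"ry":0,"rz":0},{"dx":0.044,"dy":-0.103,"dz":0,"rx":0,"ry":0,"rz":0},{"dx":0.044,"dy":-0.103,"dz":0,"rx":0,"ry":0,"rz":0},{"dx":0.044,"dy":-0.103,"dz":0,"rx":0,"ry":0,"rz":0}]'
python3 go.py .491 .280 .058
```

```text
time: 14.95
tool_pos: [0.486, 0.1917, 0.2606]
tool_rot: [0.0, 0.985, 0.173, -0.002]
contact_force: [1.2, 0.3, -0.7]
gripper_width: 0.427
grasp_force: 59.7
time: 15.45
tool_pos: [0.4917, 0.2789, 0.262]
tool_rot: [0.001, 0.985, 0.173, -0.001]
contact_force: [0.2, 0.1, -1.1]
gripper_width: 0.429
grasp_force: 59.7
15.45 pos [0.4917 0.2789 0.262 ] frac [ 0.0003 -0.0018  0.255 ] dist 0.204 z [-0.002 -0.002 -1.   ] w 0.429 j6 1.61
```

```bash
python3 -m inch '[{"dx":0,"dy":-0.001,"dz":0.03,"rx":0,"ry":0,"rz":0},{"dx":0,"dy":-0.001,"dz":0.08,"rx":0,"ry":0,"rz":0},{"dx":0,"dy":-0.001,"dz":0.13,"rx":0,"ry":0,"rz":0},{"dx":0,"dy":-0.001,"dz":0.18,"rx":0,"ry":0,"rz":0},{"dx":0,"dy":-0.001,"dz":0.22,"rx":0,"ry":0,"rz":0}]'
python3 -m inch '[{"dx":0,"dy":0,"dz":0.02,"rx":0,"ry":0,"rz":0},{"dx":0,"dy":0,"dz":0.033,"rx":0,"ry":0,"rz":0},{"dx":0,"dy":0,"dz":0.033,"rx":0,"ry":0,"rz":0},{"dx":0,"dy":0,"dz":0.033,"rx":0,"ry":0,"rz":0},{"dx":0,"dy":0,"dz":0.033,"rx":0,"ry":0,"rz":0}]'
python3 go.py .491 .280 .048
```

```text
time: 15.95
tool_pos: [0.4909, 0.2782, 0.0847]
tool_rot: [0.001, 0.985, 0.172, -0.001]
contact_force: [-0.7, -0.6, -1.3]
gripper_width: 0.429
grasp_force: 59.7
time: 16.45
tool_pos: [0.4933, 0.281, 0.0631]
tool_rot: [-0.0, 0.985, 0.173, 0.002]
contact_force: [0.3, 1.2, -1.7]
gripper_width: 0.43
grasp_force: 59.7
16.45 pos [0.4933 0.281  0.0631] frac [-0.0032  0.0002  0.0189] dist 0.0153 z [ 0.004  0.001 -1.   ] w 0.43 j6 1.61
```

```bash
python3 -m inch '[{"dx":-0.002,"dy":0,"dz":0.005,"rx":0,"ry":0,"rz":0},{"dx":-0.002,"dy":0,"dz":0.01,"rx":0,"ry":0,"rz":0},{"dx":-0.002,"dy":0,"dz":0.014,"rx":0,"ry":0,"rz":0},{"dx":-0.002,"dy":0,"dz":0.014,"rx":0,"ry":0,"rz":0},{"dx":-0.002,"dy":0,"dz":0.014,"rx":0,"ry":0,"rz":0}]'
python3 go.py .491 .280 .048
```

```text
time: 16.95
tool_pos: [0.49, 0.2799, 0.0495]
tool_rot: [0.0, 0.985, 0.174, -0.0]
contact_force: [0.3, -0.5, -1.3]
gripper_width: 0.43
grasp_force: 59.7
16.95 pos [0.49   0.2799 0.0495] frac [0.0012 0.0003 0.0018] dist 0.0017 z [-0. -0. -1.] w 0.43 j6 1.61
```

```bash
python3 -m inch '[{"dx":0.001,"dy":0,"dz":0.001,"rx":0,"ry":0,"rz":0},{"dx":0.001,"dy":0,"dz":0.002,"rx":0,"ry":0,"rz":0},{"dx":0.001,"dy":0,"dz":0.003,"rx":0,"ry":0,"rz":0},{"dx":0.001,"dy":0,"dz":0.003,"rx":0,"ry":0,"rz":0},{"dx":0.001,"dy":0,"dz":0.003,"rx":0,"ry":0,"rz":0}]'
python3 go.py .491 .280 .048
```

```text
time: 17.45
tool_pos: [0.4914, 0.2804, 0.048]
tool_rot: [-0.0, 0.985, 0.174, 0.0]
contact_force: [-0.6, -0.1, 2.9]
gripper_width: 0.43
grasp_force: 60.3
17.45 pos [0.4914 0.2804 0.048 ] frac [-0.0006  0.0003 -0.    ] dist 0.0005 z [ 0.001  0.    -1.   ] w 0.43 j6 1.61
```

In contact (+4 N) at the expected height, 0.5 mm off target. Release and rise.

```bash
python3 -m inch '[{"dx":0,"dy":0,"dz":0,"rx":0,"ry":0,"rz":0},{"dx":0,"dy":0,"dz":0,"rx":0,"ry":0,"rz":0},{"dx":0,"dy":0,"dz":0,"rx":0,"ry":0,"rz":0},{"dx":0,"dy":0,"dz":0,"rx":0,"ry":0,"rz":0},{"dx":0,"dy":0,"dz":0,"rx":0,"ry":0,"rz":0}]' 1
python3 -m inch '[{"dx":0,"dy":0,"dz":-0.015,"rx":0,"ry":0,"rz":0},{"dx":0,"dy":0,"dz":-0.05,"rx":0,"ry":0,"rz":0},{"dx":0,"dy":0,"dz":-0.1,"rx":0,"ry":0,"rz":0},{"dx":0,"dy":0,"dz":-0.15,"rx":0,"ry":0,"rz":0},{"dx":0,"dy":0,"dz":-0.2,"rx":0,"ry":0,"rz":0}]'
python3 -m inch '[{"dx":0,"dy":0,"dz":-0.04,"rx":0,"ry":0,"rz":0},{"dx":0,"dy":0,"dz":-0.05,"rx":0,"ry":0,"rz":0},{"dx":0,"dy":0,"dz":-0.05,"rx":0,"ry":0,"rz":0},{"dx":0,"dy":0,"dz":-0.05,"rx":0,"ry":0,"rz":0}]'
python3 - <<'E'
from m import *
fit("salt_shaker",[.49,.28],.012,("scene",)); fit("pepper_mill",[.45,.15],.012,("scene",))
im=optics.grab_frame("scene"); cv2.imwrite("pics/g.png",cv2.resize(im[180:380,160:360],(500,500))[...,::-1])
E
```

```text
time: 17.95
tool_pos: [0.4909, 0.2802, 0.0471]
tool_rot: [0.0, 0.985, 0.174, -0.0]
contact_force: [-0.2, -0.4, -0.2]
gripper_width: 1.001
grasp_force: 0.0
time: 18.45
tool_pos: [0.4908, 0.2802, 0.2099]
tool_rot: [-0.0, 0.985, 0.174, 0.0]
contact_force: [0.6, -0.4, 0.2]
gripper_width: 0.997
grasp_force: 0.0
time: 18.85
tool_pos: [0.4903, 0.2799, 0.2458]
tool_rot: [0.0, 0.985, 0.173, -0.001]
contact_force: [0.9, -0.8, -1.0]
gripper_width: 1.002
grasp_force: 0.0
salt_shaker scene [217 285 244 324] 0.56
salt_shaker ['scene'] [0.4904 0.2786]
salt_shaker [0.4904 0.2786] [-1.  -3.   1.1  2. ]
pepper_mill scene [277 223 306 287] 0.61
pepper_mill ['scene'] [0.4492 0.1512]
pepper_mill [0.4492 0.1512] [ 0.3 -2.4 -0.2  2.1]
```

View pics/g.png

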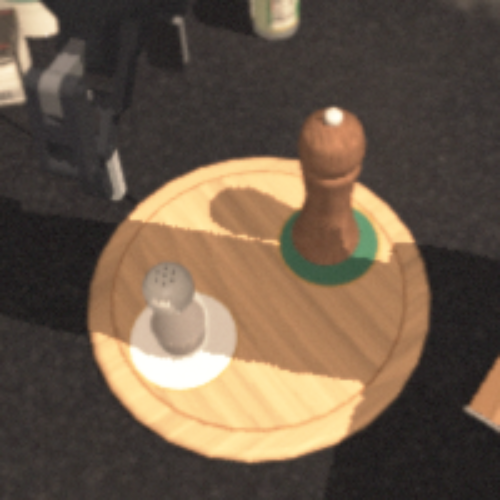

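Both stand upright in the middle of their spots (mill at scene ~(291,280), salt at ~(233,316)), gripper clear above.

```bash
python3 -c "
from plant import ticket
print(ticket.job_done())"
```

```text
the job is handed in; nothing more can be done
None
```

The job is handed in: the pepper mill stands upright on the green spot and the salt shaker on the white spot, each within about 2 mm of centre by the last camera fit, finished at about 19 s on the robot's clock.

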